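Lock the sanding disc with the two-pin spanner

ROBOT

A 7-joint arm with a two-finger parallel gripper is mounted at the origin on a cart in front of the work surface, level with it; the furniture and walls round the work are solid. World frame = base frame: x ahead of the robot, y to its left, z up, the work surface at z = 0. Lengths are in m, angles in rad, forces in N, time in s.
With the tool pointing down it reaches from about 0.425 to 1.025 m from the base axis. Payload 9.4 kg.
Tool frame: the origin (TCP) lies at the very end of the fingers, on their centre line; the grasp point (between the pads) lies manip.tcp_to_grasp behind it (manip.tcp_to_grasp is the distance from the TCP to the grasp point, in m); z points along the fingers, y is the line along which they close (so a half turn about z gives the same grasp; the last joint's range is limited). The gripper opens to 93 mm and grips with 3 to 60 N. Pads are 15 mm wide; open, the fingers measure 128 mm over their backs; the gripper's body (75 mm by 188 mm) begins 65 mm behind the grasp point.
Start: joints at [1.14, 0.599, -0.003, 1.599, 0.002, 0.943, -0.08], TCP at [0.251, -0.68, 0.219] pointing down, gripper open.
Joint ranges: [-2.57, 2.57], [-0.35, 1.97], [-1.29, 1.29], [0.11, 2.56], [-1.05, 4.19], [0.11, 1.86], [-2.63, 2.63]. Speed limits (rad/s): [2.22, 2.22, 3.01, 3.01, 3.14, 3.14, 3.14].

INTERFACE

Orientations are given as [roll, pitch, yaw] about the fixed x, y, z axes, in that order (R = Rz(yaw) Ry(pitch) Rx(roll)).
In Python, from workcell import manip, viewer gives the robot as it stands.
- The arm moves only by the tool servo_tool, never from a script. Its argument "moves" is a list that holds one entry, the list of rows, each a list of 7 numbers: the turn, a rotation vector about the tool's x, y, z in rad, then the shift along the tool's x, y, z in m, then the opening, from 0 (shut) to 1 (fully open). A call has 1 to 5 rows; each row shifts and turns the commanded pose from where the row before left it, along the tool's axes as they then stand; what a row does not reach is not made up. A row lasts 1/10 s, in which the tool goes at most 50 mm and 8.59 degrees, less where a joint would pass 70% of its speed; a pose out of reach is approached as far as the arm can. A call with a gripper value outside its range is refused whole. The fingers move at their own pace and stop on an object; the grip force is fixed at half the most. Time passes only in rows, so rows that do not move let the fingers close. It gives the time, the measured TCP pose, the force, the opening and the grip force at its end, in the units of the state.
- manip.get_obs(): the state, without advancing time (a new reading comes with each control period).
- viewer.camera(name): name is "scene" or "side" or "wrist"; returns a dict with "frame" (400x640x3 uint8, red, green, blue), "range_z" (400x640 float32, m along the optical axis (not along the pixel's ray), 0 where there is no reading), "vfov" (degrees; the focal length in pixels is half the picture's height over the tangent of half this angle, whatever the lens; pixels are square), "cx", "cy" (the principal point, pixels), "position" and "orientation" of the camera in the world. Camera axes: x right, y down, z forward; pixel columns grow to the right and rows downward; lengths in m; the calibration is good to about 2 mm. A picture is of the moment at which its call begins.
- manip.finish_job(): hands the job in; it is judged then, once.
The state is a dict: "clock": time; "joint_positions": joint angles; "joint_vel": joint speeds; "joint_efforts": joint torques, N m; "position": TCP position; "tcp_rot": TCP orientation; "contact_force": force on the tool from outside, world axes, zero at the start; "wrist_torque": the same for the moment, N m; "grip_width": opening from 0.0 (shut) to 1.0 (fully open); "finger_force": force on a finger pad.
Only numpy, scipy, OpenCV 4.12 (cv2) and the standard library are available. Lean on these libraries where they do the work, as an engineer would, in place of code of your own. Each camera call takes 0.05 s, during which the arm holds its last target. There are 200 camera calls.

TASK

Lock the sanding disc on the tilted sander head: take the two-pin spanner from its slotted wooden rest, put both prongs into the two holes of the lock ring, and with the spanner turn the ring clockwise (seen from the disc's front) until its lug comes up against the stop block. Turn the ring only with the spanner, never with the fingers. Then stand the spanner upright in the slot of its rest again and let go, leaving the things round about where they are.

Things in the scene. Friction and masses are not known exactly. Their poses are not given: they have to be found in the camera images.
- sander_head: Fixed sander head: grey base 150 x 130 mm and motor housing, 0.16 m tall, with a brown sanding disc 128 mm across facing up and to its own -x. Origin under the base's centre, z up. The spindle leans 30 degrees from vertical, along (-0.5, 0, 0.866) in this frame. A steel stop block, 10 x 10 x 12 mm, stands on the disc near its upper edge, 55 mm from the axis.
- ring_face (a point): Centre of the outer face of the lock ring: dark steel, 88 mm across, 16 mm thick, on the disc. Turns with the ring: z points outward along the spindle, x through the two round holes at x = +30 and -30 mm (12 mm diameter, 16 mm deep to the disc, edges chamfered 1.5 mm). The spindle end, 22 mm across, stands 4 mm proud in the middle.
- ring_lug (a point): Outer end, on top, of the lug on the ring's rim (10 mm wide, reaching 59 mm from the axis); it lies towards +y of ring_face, 54 mm from the axis. With the ring fully turned it touches the stop block.
- lock_ring (a joint): Turn of the lock ring in rad: grows clockwise as seen from the front of the disc (negative about ring_face's z). It starts between 0.4 and 0.9, turns stiffly (about 0.12 N m) and stays where it is left; 1.6 is the hard stop, lug against the stop block. It cannot move along the axis.
- pin_spanner: Two-pin spanner, 0.2 kg, 94 mm high. Origin midway between the prong tips, z up the tool, x along the cross bar; a half turn makes no difference. Prongs at x = +30, -30 mm: 8 mm thick, 14 mm long, tips tapered to 4 mm. Above: feet 24 mm wide (underside z 14 mm), bar 84 x 24 mm (z 20 to 32), flat wooden handle 60 (x) x 18 mm (y, grip across it), z 44 to 94. Fully in, its feet sit on the ring.
- spanner_grip (a point): Middle of the spanner's wooden handle, 72 mm above the prong tips; axes as pin_spanner.
- prong_a (a point): Tip of the spanner's prong at its x = +30 mm.
- prong_b (a point): Tip of the spanner's prong at its x = -30 mm.
- prong_mid (a point): Midpoint between the undersides of the spanner's two feet, 14 mm above the prong tips; axes as pin_spanner.
- spanner_rest: Fixed wooden rest, 130 x 64 mm, 40 mm high, with a slot 14 mm wide all along its x axis, open at both ends, floor 12 mm above the bench. Origin under its centre. The spanner stands in it upright, both prongs in the slot and its feet on the two wooden banks (prong tips 26 mm above the bench), near the middle of the slot.
- shellac_jar: Bystander: jar of shellac, 60 mm across, 84 mm high. Origin under its centre. Leave it alone.
- tin: Bystander: flat round tin, 55 mm across, 18 mm high. Origin under its centre. Leave it alone.
- thumb_plane: Bystander: small brass plane, 22 x 66 x 26 mm. Origin under its centre. Leave it alone.
- glue_bottle: Bystander: glue bottle with long nozzle, 33 mm across, 104 mm high. Origin under its centre. Leave it alone.

How it is judged:
On the way, in this order (a step that is already met when the one before it is completed fails the run):
1. both prongs of the spanner are at least 8 mm down in the ring's two holes before the ring has been turned (joint under 1.1) (z of each of prong_a, prong_b in the frame of ring_face below -0.008 m and distance between prong_mid and ring_face below 0.012 m and angle between the x axis of prong_mid and the x axis of ring_face, either way round below 0.3 rad and value of joint lock_ring below 1.1 rad), for 0.2 s.
2. with both prongs still in the holes, the ring has been turned to its stop (joint over 1.5) (z of each of prong_a, prong_b in the frame of ring_face below -0.008 m and distance between prong_mid and ring_face below 0.012 m and angle between the x axis of prong_mid and the x axis of ring_face, either way round below 0.3 rad and value of joint lock_ring above 1.5 rad), for 0.2 s.
At the end, for the whole second after the job is handed in: Lock ring at its stop (joint over 1.48 of 1.6); spanner released, still and upright (0.12 rad) in the slot of its rest, feet on the banks (prong tips under 32 mm above the rest's underside), within 8 mm of the slot's centre line and 35 mm of the rest's middle along it; bystanders unmoved (value of joint lock_ring above 1.48 rad and z of each of prong_a, prong_b in the frame of spanner_rest below 0.032 m and y of prong_mid in the frame of spanner_rest between -0.008 and 0.008 m and x of prong_mid in the frame of spanner_rest between -0.035 and 0.035 m and angle between pin_spanner's own z axis and vertical below 0.12 rad and linear speed of pin_spanner below 0.02 m/s and contact force between pin_spanner and spanner_rest above 0.3 N); the robot touches nothing.
It fails at once if the shellac jar is shifted by more than 25 mm (distance of shellac_jar from where it was at the start of the episode above 0.025 m).
It fails at once if the tin is shifted by more than 25 mm (distance of tin from where it was at the start of the episode above 0.025 m).
It fails at once if the thumb plane is shifted by more than 25 mm (distance of thumb_plane from where it was at the start of the episode above 0.025 m).
It fails at once if the glue bottle is shifted by more than 25 mm (distance of glue_bottle from where it was at the start of the episode above 0.025 m).
It fails at once if the fingers push on the lock ring instead of the spanner doing it (contact force between the fingers and lock_ring above 1 N).
It also fails if it takes over 54 s, if anything falls off the work surface, if the arm or the gripper's body presses on something with over 40 N, if the wrist force passes 120 N, or if a joint passes its speed limit or range.

## Working session

There is one attempt and no reset: what is moved stays moved. The work goes in short steps, Python scripts to look and compute and a tool call to move; the robot and the scene stay as the last step left them, time stands still between calls to the robot, and variables do not carry over. Pictures are saved under pics/ and viewed, at most 10 in all, crops included, and the job is handed in when it is done.

Besides the shell and the picture viewer there is one more tool, called after ">>>" by a JSON object that holds its "api" and its "payload". servo_tool: Moves the arm, as the interface text tells. Its arguments: {"type":"object","properties":{"moves":{"type":"array"}},"required":["moves"]}

```bash
ls; mkdir -p pics; python3 - <<'E'
from workcell import manip, viewer
import cv2,pickle
print(manip.get_obs(), manip.tcp_to_grasp)
for n in("scene","side","wrist"):
    c=viewer.camera(n); pickle.dump(c,open(f"pics/{n}0.pkl","wb"))
    cv2.imwrite(f"pics/{n}0.png",c["frame"][:,:,::-1]); print(n,c["vfov"],c["cx"],c["cy"],c["position"],c["orientation"])
E
```

```text
pics
{'clock': 0.0, 'joint_positions': array([ 1.14024785,  0.60011601, -0.00257437,  1.60013164,  0.00181932,
        0.94292321, -0.07983081]), 'joint_vel': array([ 1.33398379e-04,  8.69219513e-04,  1.22007057e-03,  8.45008904e-04,
        1.88504664e-03,  9.13456406e-05, -5.93951307e-05]), 'joint_efforts': array([-1.99315153e-03, -7.65075874e+01,  1.49777412e+00, -2.52357799e+01,
       -5.22429601e-02,  1.69009814e-02,  1.82493459e-04]), 'position': array([ 0.25104214, -0.67961558,  0.21776549]), 'tcp_rot': array([-3.14002311e+00,  1.42425945e-04,  3.53913345e-01]), 'contact_force': array([0.04990064, 0.9782089 , 0.16888351]), 'wrist_torque': array([-0.00603789, -0.00860118,  0.01373051]), 'finger_force': 0.0, 'grip_width': 0.9962485670327411} 0.0188
scene 46.70273773059905 316.3198475446234 198.5114152749167 [-0.00878483  0.7338424   0.61458428] [-2.0203912   0.01070666 -2.58417755]
side 53.31623951193474 317.23603005689085 203.31265017435985 [ 0.30018578 -0.99771772  0.4528264 ] [-1.92418102 -0.01608294 -0.23260717]
wrist 59.332454501581715 314.22174751271325 197.33610905455458 [ 0.32825249 -0.65033893  0.38465169] [ 2.84458141e+00  9.38867879e-04 -1.21801392e+00]
```

View pics/scene0.png

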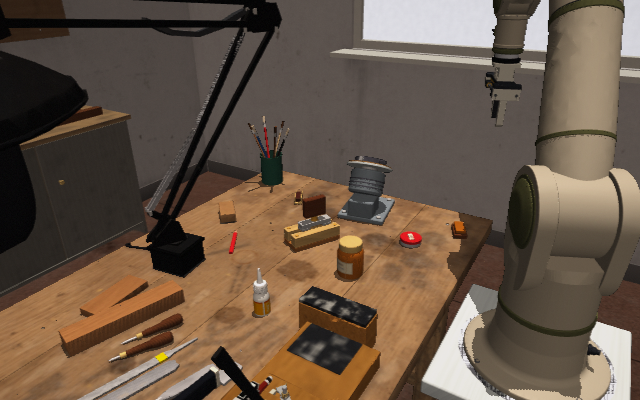

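View pics/side0.png

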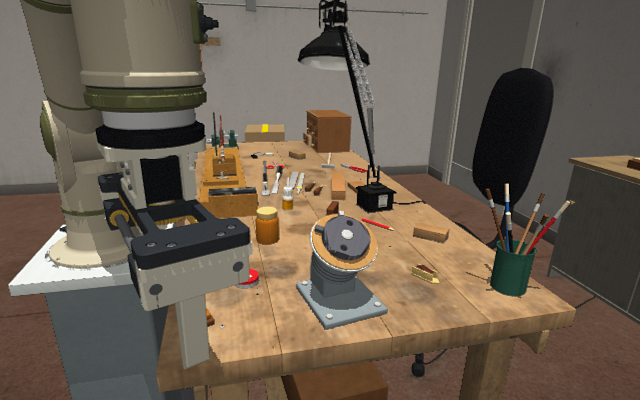

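The scene view shows the rest with the spanner at about (312,232), the handle at (314,205), and the sander at (366,190). In the side view the ring is at (344,240). I'll enlarge both.

```bash
cat > h.py <<'E'
import numpy as np,pickle
from scipy.spatial.transform import Rotation as R
def pts(c):
    d=c["range_z"];h,w=d.shape;f=h/2/np.tan(np.radians(c["vfov"])/2)
    v,u=np.mgrid[:h,:w]
    p=np.stack([(u-c["cx"])/f*d,(v-c["cy"])/f*d,d],-1)
    P=p@R.from_euler("xyz",c["orientation"]).as_matrix().T+c["position"]
    P[d==0]=np.nan
    return P
def px(c,P):
    f=c["range_z"].shape[0]/2/np.tan(np.radians(c["vfov"])/2)
    q=(np.atleast_2d(P)-c["position"])@R.from_euler("xyz",c["orientation"]).as_matrix()
    return q[:,:2]/q[:,2:]*f+[c["cx"],c["cy"]]
E
python3 - <<'E'
from h import *
import cv2
s=pickle.load(open("pics/scene0.pkl","rb"));d=pickle.load(open("pics/side0.pkl","rb"))
a=cv2.resize(s["frame"][185:255,265:345],None,fx=5,fy=5,interpolation=cv2.INTER_CUBIC)
b=cv2.resize(d["frame"][200:280,305:385],None,fx=5,fy=5,interpolation=cv2.INTER_CUBIC)
o=np.zeros((400,800,3),np.uint8);o[:350,:400]=a;o[:,400:]=b
cv2.imwrite("pics/crop.png",o[:,:,::-1])
P=pts(s);Q=pts(d)
for n,u,v in(("handletop",314,197),("bar",314,221),("resttop",300,242),("jar",349,241),("tin",410,237),("glue",261,290),("plane",300,198),("plane?",459,228)): print(n,P[v,u].round(3))
for n,u,v in(("ring",344,228),("handle",333,208),("jar",267,212),("plane",425,272),("pot",512,250)): print(n,Q[v,u].round(3))
E
```

```text
handletop [ 0.545 -0.134  0.122]
bar [ 0.544 -0.13   0.057]
resttop [ 0.547 -0.07   0.026]
jar [ 0.402 -0.051  0.083]
tin [ 0.329 -0.242  0.019]
glue [0.478 0.169 0.062]
plane [ 0.698 -0.295  0.015]
plane? [ 0.236 -0.343  0.023]
ring [ 0.506 -0.361  0.159]
handle [ 0.542 -0.16   0.12 ]
jar [ 0.398 -0.067  0.085]
plane [ 0.706 -0.321  0.022]
pot [ 0.845 -0.398  0.099]
```

View pics/crop.png

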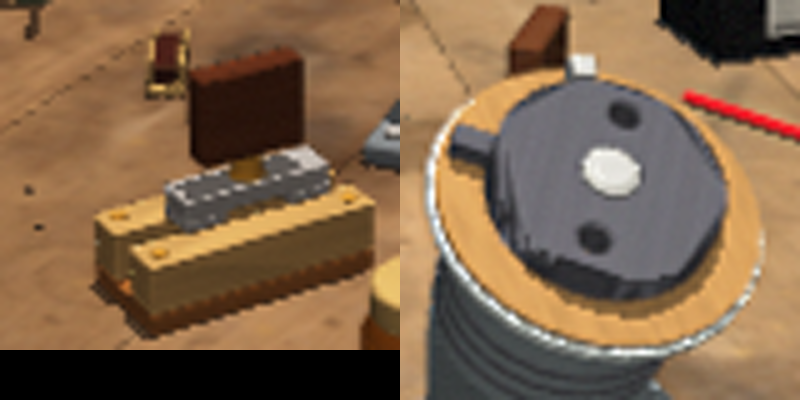

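```bash
python3 - <<'E'
from h import *
import cv2
s=pickle.load(open("pics/scene0.pkl","rb"));d=pickle.load(open("pics/side0.pkl","rb"))
P=pts(s);Q=pts(d)
def plane(X):
    for _ in range(5):
        c=np.median(X,0);c=X.mean(0);n=np.linalg.svd(X-c,full_matrices=False)[2][2];r=abs((X-c)@n);X=X[r<max(.0015,2*r.std()*0.8)]
    return c,n*np.sign(n[2]),len(X)
# ring face pixels: dark in crop polygon
m=np.zeros((400,640),np.uint8);cv2.fillPoly(m,[np.array([[328,218],[346,216],[364,224],[369,238],[362,252],[346,255],[330,248],[326,235]])],1)
fr=d["frame"].astype(int);dark=(m>0)&(fr.max(2)<120)
X=Q[dark];X=X[~np.isnan(X).any(1)];c,n,k=plane(X);print("ring plane",c.round(4),n.round(4),k)
f=200/np.tan(np.radians(d["vfov"])/2);Rc=R.from_euler("xyz",d["orientation"]).as_matrix()
def ray(u,v,off=0):
    r=Rc@np.array([(u-d["cx"])/f,(v-d["cy"])/f,1]);o=d["position"]
    return o+r*(((c+n*off-o)@n)/(r@n))
A=ray(350,223);B=ray(344,247.6);S=ray(347.4,234.2,.004);L=ray(319,229);T=ray(341.4,213.4)
for nm,x in zip("ABSLT",(A,B,S,L,T)):print(nm,x.round(4))
C=(A+B)/2;print("mid",C.round(4),"hole sep",np.linalg.norm(A-B),"lug r",np.linalg.norm(L-C),"stop r",np.linalg.norm(T-C))
ex=(A-B)/np.linalg.norm(A-B)
sg=lambda a,b:np.arctan2(np.cross(a,b)@n,a@b)
print("lug->stop ang",sg(L-C,T-C),"hole A->lug",sg(A-C,L-C), "yaw", np.arctan2(n[1],n[0]), "tilt",np.arccos(n[2]))
# spanner
z=P[...,2];box=(abs(P[...,0]-.55)<.09)&(abs(P[...,1]+.12)<.09)
H=P[box&(z>.075)&(z<.117)];T=P[box&(z>.117)]
print("handle side",[a.round(4) if hasattr(a,'round') else a for a in plane(H)],H.min(0),H.max(0))
print("handle top",T.mean(0),len(T),T.min(0),T.max(0))
Q2=Q[(abs(Q[...,0]-.55)<.06)&(abs(Q[...,1]+.14)<.05)&(Q[...,2]>.085)&(Q[...,2]<.13)]
print("side cam handle",len(Q2),Q2.mean(0),Q2.min(0),Q2.max(0))
bt=P[box&(abs(z-.058)<.004)];print(cv2.minAreaRect(bt[:,:2].astype(np.float32)*1000))
tp=P[box&(abs(z-.04)<.003)];print("rest top",cv2.minAreaRect(tp[:,:2].astype(np.float32)*1000))
print("top rect",cv2.minAreaRect(T[:,:2].astype(np.float32)*1000))
E
```

```text
ring plane [ 0.5086 -0.3741  0.1514] [ 0.086  -0.4911  0.8668] 851
A [ 0.5209 -0.3502  0.1637]
B [ 0.4956 -0.3982  0.139 ]
S [ 0.5077 -0.3772  0.1543]
L [ 0.4586 -0.3631  0.1626]
T [ 0.5096 -0.3304  0.176 ]
mid [ 0.5082 -0.3742  0.1514] hole sep 0.05955753159092856 lug r 0.05211289218950334 stop r 0.05022302953501233
lug->stop ang -1.3032172393033212 hole A->lug 1.714545189318436 yaw -1.397391438739397 tilt 0.5219508581036891
handle side [array([ 0.5408, -0.1324,  0.0955]), array([ 0.865 , -0.5018,  0.002 ]), 183] [ 0.52596055 -0.16001143  0.07507349] [ 0.56570319 -0.10642875  0.11694279]
handle top [ 0.56187009 -0.06210553  0.42483192] 307 [ 0.52662557 -0.16181532  0.11700696] [ 0.58872992 -0.03000735  0.56862063]
side cam handle 136 [ 0.54590742 -0.14658773  0.1155263 ] [ 0.52701654 -0.16969156  0.09366975] [ 0.56635243 -0.11352412  0.12272029]
((547.1282958984375, -136.46165466308594), (83.95325469970703, 26.51358413696289), 60.65826416015625)
rest top ((550.0714721679688, -129.08018493652344), (130.59593200683594, 67.34484100341797), 61.13931655883789)
top rect ((557.8148193359375, -95.09327697753906), (141.94747924804688, 29.724971771240234), 73.55345153808594)
```

The side crop shows the holes at side px (350,223) and (344,247.6), the lug at (319,229) and the stop at (341,213). The scene crop shows the spanner standing in the rest. Next I move above the spanner.

>>> {"api": "servo_tool", "payload": {"moves": [[[0, 0, 0, 0.031, -0.027, -0.01, 1], [0, 0, 0, 0.031, -0.027, -0.01, 1], [0, 0, 0, 0.031, -0.027, -0.01, 1], [0, 0, 0, 0.031, -0.027, -0.01, 1], [0, 0, 0, 0.031, -0.027, -0.01, 1]]]}}

```text
clock: 0.65
position: [0.3503, -0.4981, 0.2688]
tcp_rot: [-3.141, 0.0, 0.354]
contact_force: [1.4, 0.2, 0.3]
grip_width: 1.001
finger_force: 0.0
```

>>> {"api": "servo_tool", "payload": {"moves": [[[0, 0, 0, 0.031, -0.027, 0, 1], [0, 0, 0, 0.031, -0.027, 0, 1], [0, 0, 0, 0.031, -0.027, 0, 1], [0, 0, 0, 0.031, -0.027, 0, 1], [0, 0, 0, 0.031, -0.027, 0, 1]]]}}

```text
clock: 1.15
position: [0.4489, -0.3178, 0.2686]
tcp_rot: [-3.142, 0.0, 0.354]
contact_force: [0.6, -0.0, 0.7]
grip_width: 0.999
finger_force: 0.0
```

>>> {"api": "servo_tool", "payload": {"moves": [[[0, 0, 0, 0.031, -0.027, 0, 1], [0, 0, 0, 0.031, -0.027, 0, 1], [0, 0, 0, 0.031, -0.027, 0, 1], [0, 0, 0, 0.031, -0.027, 0, 1], [0, 0, 0, 0.031, -0.027, 0, 1]]]}}

```text
clock: 1.65
position: [0.5475, -0.1375, 0.2686]
tcp_rot: [3.142, 0.0, 0.354]
contact_force: [0.2, -0.4, 1.4]
grip_width: 0.998
finger_force: 0.0
```

>>> {"api": "servo_tool", "payload": {"moves": [[[0, 0, -0.14, 0, 0, 0, 1], [0, 0, -0.14, 0, 0, 0, 1], [0, 0, -0.14, 0, 0, 0, 1], [0, 0, -0.14, 0, 0, 0, 1], [0, 0, -0.14, 0, 0, 0, 1]]]}}

```text
clock: 2.15
position: [0.5469, -0.139, 0.2684]
tcp_rot: [-3.141, 0.0, 1.06]
contact_force: [0.2, -0.7, 1.0]
grip_width: 1.002
finger_force: 0.0
```

```bash
python3 - <<'E'
from h import *
from workcell import manip,viewer
import cv2
c=viewer.camera("wrist");pickle.dump(c,open("pics/w1.pkl","wb"));cv2.imwrite("pics/w1.png",c["frame"][:,:,::-1])
P=pts(c);z=P[...,2];box=(abs(P[...,0]-.55)<.08)&(abs(P[...,1]+.13)<.08)
for n,a in(("handle",z-.12),("bar",z-.058),("rest",z-.04)):
    X=P[box&(abs(a)<.006)];print(n,len(X),X.mean(0).round(4),cv2.minAreaRect(X[:,:2].astype(np.float32)*1000))
o=manip.get_obs();print(o["position"],o["tcp_rot"],o["joint_positions"].round(2))
E
```

```text
handle 1194 [ 0.55   -0.1359  0.1202] ((549.2132568359375, -136.90887451171875), (59.19618225097656, 17.648408889770508), 61.173927307128906)
bar 472 [ 0.5594 -0.1182  0.0584] ((549.2327270507812, -136.70278930664062), (82.63459777832031, 23.494165420532227), 61.20649337768555)
rest 4163 [ 0.556  -0.1254  0.0408] ((552.6583862304688, -130.7980194091797), (129.96876525878906, 63.13951110839844), 62.00385665893555)
[ 0.54681476 -0.13909485  0.26837043] [-3.14106427e+00  3.67383732e-04  1.06774447e+00] [ 0.36  0.36 -0.29  1.9   0.13  0.89 -0.49]
```

View pics/w1.png

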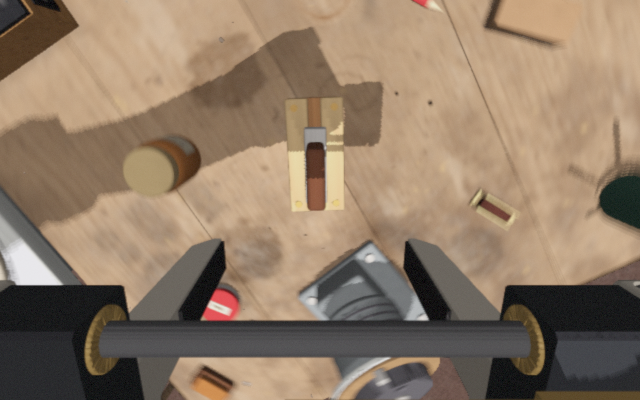

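The wrist view shows the spanner handle centred between the fingers at about (316,176), with the tin, jar and plane clear. I'll descend and grip.

>>> {"api": "servo_tool", "payload": {"moves": [[[0, 0, 0, 0.003, 0.001, 0.03, 1], [0, 0, 0, 0, 0, 0.035, 1], [0, 0, 0, 0, 0, 0.035, 1], [0, 0, 0, 0, 0, 0.035, 1], [0, 0, 0, 0, 0, 0.035, 1]]]}}

```text
clock: 2.7
position: [0.5493, -0.1371, 0.0973]
tcp_rot: [3.141, -0.0, 1.051]
contact_force: [-0.4, -0.4, -0.7]
grip_width: 0.995
finger_force: 0.0
```

>>> {"api": "servo_tool", "payload": {"moves": [[[0, 0, 0, 0, 0, 0.01, 1], [0, 0, 0, 0, 0, 0.01, 1], [0, 0, 0, 0, 0, 0, 1], [0, 0, 0, 0, 0, 0, 0], [0, 0, 0, 0, 0, 0, 0]]]}}

```text
clock: 3.2
position: [0.5502, -0.1372, 0.0799]
tcp_rot: [3.14, -0.001, 1.053]
contact_force: [0.7, 0.4, -0.3]
grip_width: 0.871
finger_force: 0.0
```

>>> {"api": "servo_tool", "payload": {"moves": [[[0, 0, 0, 0, 0, 0, 0], [0, 0, 0, 0, 0, 0, 0], [0, 0, 0, 0, 0, 0, 0], [0, 0, 0, 0, 0, 0, 0], [0, 0, 0, 0, 0, 0, 0]]]}}

```text
clock: 3.7
position: [0.5494, -0.137, 0.0786]
tcp_rot: [3.142, 0.0, 1.054]
contact_force: [0.1, 0.7, -0.3]
grip_width: 0.448
finger_force: 0.0
```

>>> {"api": "servo_tool", "payload": {"moves": [[[0, 0, 0, 0, 0, 0, 0], [0, 0, 0, 0, 0, 0, 0], [0, 0, 0, 0, 0, 0, 0], [0, 0, 0, 0, 0, 0, 0], [0, 0, 0, 0, 0, 0, 0]]]}}

```text
clock: 4.2
position: [0.5494, -0.137, 0.0785]
tcp_rot: [-3.141, 0.0, 1.054]
contact_force: [-0.1, 0.2, -1.1]
grip_width: 0.193
finger_force: 30.0
```

```bash
python3 - <<'E'
from workcell import manip
o=manip.get_obs();print(o["position"],o["tcp_rot"],o["grip_width"],o["finger_force"],o["contact_force"])
E
```

```text
[ 0.54935966 -0.1369725   0.07854817] [-3.14146513e+00  6.51396421e-05  1.05375428e+00] 0.19335651938141032 29.95655983686447 [-0.13893205  0.19777021 -1.05747009]
```

>>> {"api": "servo_tool", "payload": {"moves": [[[0, 0, 0, 0, 0, -0.02, 0], [0, 0, 0, 0, 0, -0.04, 0], [0, 0, 0, 0, 0, -0.05, 0], [0, 0, 0, 0, 0, -0.05, 0], [0, 0, 0, 0, 0, -0.04, 0]]]}}

```text
clock: 4.7
position: [0.5493, -0.1369, 0.2813]
tcp_rot: [3.141, -0.0, 1.054]
contact_force: [0.0, -0.4, -2.5]
grip_width: 0.19
finger_force: 30.0
```

>>> {"api": "servo_tool", "payload": {"moves": [[[0, 0, 0, -0.028, 0.012, -0.005, 0], [0, 0, 0, -0.028, 0.012, -0.005, 0], [0, 0, 0, -0.028, 0.012, 0, 0], [0, 0, 0, -0.028, 0.012, 0, 0], [0, 0, 0, -0.028, 0.012, 0, 0]]]}}

```text
clock: 5.2
position: [0.5317, -0.2894, 0.2883]
tcp_rot: [-3.141, 0.0, 1.054]
contact_force: [-0.3, 0.2, -2.0]
grip_width: 0.191
finger_force: 30.0
```

>>> {"api": "servo_tool", "payload": {"moves": [[[0, 0, 0, -0.028, 0.012, 0, 0], [0, 0, 0, -0.028, 0.012, 0, 0], [0, 0, 0, -0.028, 0.012, 0, 0], [0, 0, 0, -0.028, 0.012, 0, 0], [0, 0, 0, -0.028, 0.012, 0, 0]]]}}

```text
clock: 5.7
position: [0.5146, -0.4406, 0.288]
tcp_rot: [-3.14, -0.0, 1.054]
contact_force: [-0.1, -0.3, -2.2]
grip_width: 0.192
finger_force: 30.0
```

```bash
cat >> h.py <<'E'
n=R.from_euler("zyx",[-1.3974,-np.pi/6,0]).apply([0,0,1])  # placeholder, replaced below
t=-1.3974;n=np.array([.5*np.cos(t),.5*np.sin(t),np.sqrt(.75)])
C=np.array([.5082,-.3742,.1514]);A=np.array([.5209,-.3502,.1637])
def goal(ax,h,C=C):
    x=ax-(ax@n)*n;x/=np.linalg.norm(x)
    return C+n*h,np.stack([x,np.cross(-n,x),-n],1)
def delta(p,M):
    from workcell import manip
    o=manip.get_obs();G=R.from_euler("xyz",o["tcp_rot"])
    print("turn",(G.inv()*R.from_matrix(M)).as_rotvec().round(4),"shift in tool now",G.inv().apply(p-o["position"]).round(4),"in goal axes",(M.T@(p-o["position"])).round(4))
    print(o["position"].round(4),o["tcp_rot"].round(3),o["joint_positions"].round(2),o["contact_force"].round(1))
E
sed -i '/placeholder/d' h.py
python3 -c "
from h import *
p,M=goal(A-C,.1025);delta(p,M)"
```

```text
turn [ 0.3122  0.4195 -0.0957] shift in tool now [ 0.0151 -0.0058  0.0479] in goal axes [-0.006   0.0102  0.0491]
[ 0.5146 -0.4406  0.288 ] [-3.14  -0.     1.054] [ 0.77  0.49 -0.22  1.63  0.12  1.04 -0.01] [-0.1 -0.3 -2.2]
```

>>> {"api": "servo_tool", "payload": {"moves": [[[0.0625, 0.084, -0.019, 0, 0, 0, 0], [0.0625, 0.084, -0.019, 0, 0, 0, 0], [0.0625, 0.084, -0.019, 0, 0, 0, 0], [0.0625, 0.084, -0.019, 0, 0, 0, 0], [0.0625, 0.084, -0.019, 0, 0, 0, 0]]]}}

```text
clock: 6.2
position: [0.515, -0.4402, 0.2886]
tcp_rot: [-2.828, -0.431, 1.082]
contact_force: [-0.2, 0.2, -2.8]
grip_width: 0.194
finger_force: 30.0
```

>>> {"api": "servo_tool", "payload": {"moves": [[[0, 0, 0, -0.006, 0.01, 0.01, 0], [0, 0, 0, 0, 0, 0.01, 0], [0, 0, 0, 0, 0, 0.01, 0], [0, 0, 0, 0, 0, 0.01, 0], [0, 0, 0, 0, 0, 0, 0]]]}}

```text
clock: 6.7
position: [0.5182, -0.426, 0.2484]
tcp_rot: [-2.83, -0.428, 1.085]
contact_force: [-0.3, 0.4, -1.6]
grip_width: 0.196
finger_force: 30.0
```

```bash
python3 - <<'E'
from h import *
from workcell import viewer
import cv2
p,M=goal(A-C,.1025);delta(p,M)
o=[]
for k in("wrist","side"):
    c=viewer.camera(k);pickle.dump(c,open(f"pics/{k}2.pkl","wb"));o.append(c["frame"])
a=o[0][100:400,120:520];b=cv2.resize(o[1][160:280,290:450],None,fx=2.5,fy=2.5,interpolation=cv2.INTER_CUBIC)
cv2.imwrite("pics/c2.png",np.hstack([a,b])[:,:,::-1])
E
```

```text
turn [-0.0006  0.0004  0.0013] shift in tool now [-0.0029  0.0008  0.0078] in goal axes [-0.0029  0.0008  0.0078]
[ 0.5182 -0.426   0.2484] [-2.83  -0.428  1.085] [ 0.93  0.74 -0.33  1.38 -0.13  1.45  0.26] [-0.3  0.4 -1.6]
```

View pics/c2.png

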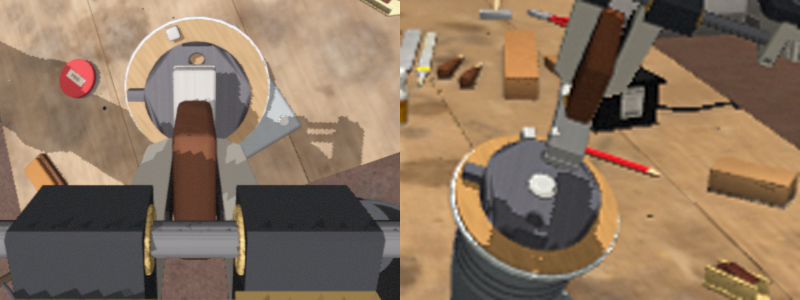

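In the wrist crop hole A is at (197,58), i.e. wrist px (317,158). The ring is centred at column 318 or so, with the lug at left and the stop at the top. I'll project these into tool axes.

```bash
python3 - <<'E'
from h import *
from workcell import manip
import cv2
c=pickle.load(open("pics/wrist2.pkl","rb"));o=manip.get_obs();G=R.from_euler("xyz",o["tcp_rot"])
P=pts(c);T=G.inv().apply(P.reshape(-1,3)-o["position"]).reshape(P.shape)  # tool frame
for nm,u,v in(("face L",280,190),("face R",355,190),("face Rlow",355,215),("disc top",330,128),("bar",315,180),("hole",317,158)):print(nm,T[v,u].round(4))
fc=[T[190,280],T[190,355],T[215,355],T[205,283]];zf=np.mean([q[2] for q in fc]);print("face z in tool",zf,"expect",o["position"],)
f=200/np.tan(np.radians(c["vfov"])/2);Rc=R.from_euler("xyz",c["orientation"])
def ray(u,v,z):
    r=G.inv().apply(Rc.apply([(u-c["cx"])/f,(v-c["cy"])/f,1]));q=G.inv().apply(c["position"]-o["position"]);return q+r*(z-q[2])/r[2]
print("hole",ray(317,158,zf))
# ring by depth: points near face plane -> circle
m=(abs(T[...,2]-zf)<.004);D=T[m];D=D[(abs(D[:,1])<.06)&(D[:,0]>-.06)&(D[:,0]<.06)]
print("face pts",len(D),D.min(0),D.max(0))
m=(abs(T[...,2]-zf-.016)<.004);D=T[m];D=D[np.hypot(D[:,0],D[:,1])<.08];print("disc pts",D.min(0),D.max(0))
E2=cv2.resize(c["frame"][135:225,255:375],None,fx=5,fy=5,interpolation=cv2.INTER_CUBIC);cv2.imwrite("pics/c3.png",E2[:,:,::-1])
print("C in tool",G.inv().apply(C-o["position"]),"A",G.inv().apply(A-o["position"]))
E
```

```text
face L [ 0.0057 -0.0288  0.1118]
face R [0.0056 0.0325 0.1123]
face Rlow [-0.0163  0.0333  0.1126]
disc top [0.054  0.0121 0.1285]
bar [ 0.0365 -0.0003  0.023 ]
hole [0.0289 0.0015 0.1292]
face z in tool 0.11229540975325653 expect [ 0.51854758 -0.42755828  0.24945266]
hole [0.03206008 0.00135522 0.11229541]
face pts 5134 [-0.03791355 -0.05710027  0.11037698] [0.05601032 0.04545758 0.11628333]
disc pts [-0.04967126 -0.06159677  0.12436147] [0.06269302 0.06458182 0.13228782]
C in tool [-2.09164203e-03  1.06354091e-04  1.12089768e-01] A [0.02771737 0.000127   0.1121387 ]
```

View pics/c3.png

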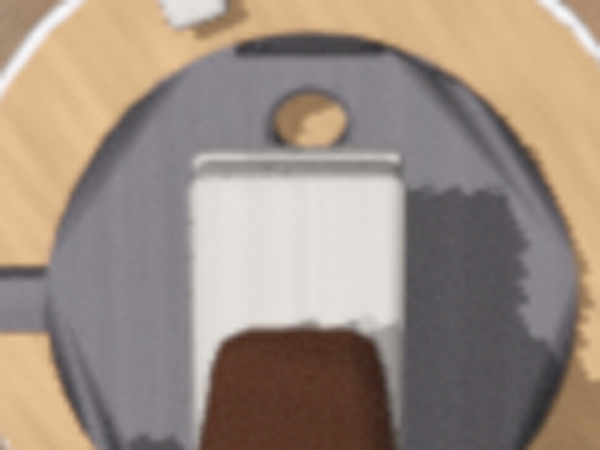

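The enlarged crop puts the hole centre at (310,119), i.e. px (317,158.8), with the bar nearly centred on it, so the hole is about 1.3 mm towards tool +y. I'll shift and approach.

>>> {"api": "servo_tool", "payload": {"moves": [[[0, 0, 0, 0, 0.0014, 0.012, 0], [0, 0, 0, 0, 0, 0.014, 0], [0, 0, 0, 0, 0, 0.014, 0], [0, 0, 0, 0, 0, 0.012, 0], [0, 0, 0, 0, 0, 0, 0]]]}}

```text
clock: 7.3
position: [0.5146, -0.4017, 0.2019]
tcp_rot: [-2.828, -0.429, 1.083]
contact_force: [0.3, 0.0, -2.2]
grip_width: 0.192
finger_force: 30.0
```

```bash
python3 - <<'E'
from h import *
from workcell import viewer
import cv2
p,M=goal(A-C,.0385);delta(p,M)
o=[]
for k in("wrist","side"):
    c=viewer.camera(k);pickle.dump(c,open(f"pics/{k}3.pkl","wb"));o.append(c["frame"])
a=cv2.resize(o[0][130:250,240:400],None,fx=2.5,fy=2.5,interpolation=cv2.INTER_CUBIC);b=cv2.resize(o[1][195:270,300:400],None,fx=4,fy=4,interpolation=cv2.INTER_CUBIC)
cv2.imwrite("pics/c4.png",np.hstack([a,b])[:,:,::-1])
E
```

```text
turn [-0.0015 -0.001  -0.0001] shift in tool now [-0.0016 -0.0008  0.0193] in goal axes [-0.0016 -0.0009  0.0193]
[ 0.5146 -0.4017  0.2019] [-2.828 -0.429  1.083] [ 0.92  0.76 -0.34  1.47 -0.13  1.33  0.26] [ 0.3  0.  -2.2]
```

View pics/c4.png

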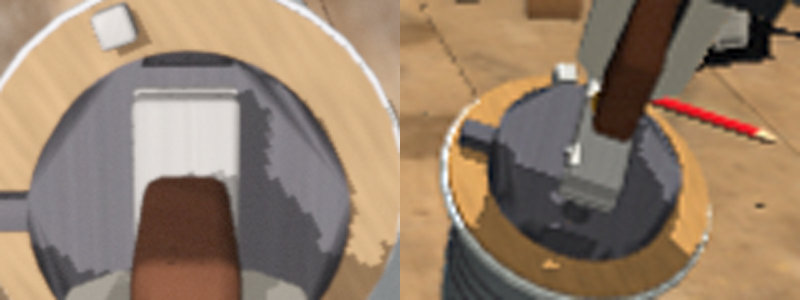

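The wrist view shows the bar centred on the ring with the hole hidden beneath its end. The side view shows the near prong right above hole B at (575,208). I'll insert slowly.

>>> {"api": "servo_tool", "payload": {"moves": [[[0, 0, 0, 0, 0, 0.003, 0], [0, 0, 0, 0, 0, 0.003, 0], [0, 0, 0, 0, 0, 0.002, 0], [0, 0, 0, 0, 0, 0.002, 0], [0, 0, 0, 0, 0, 0, 0]]]}}

```text
clock: 7.9
position: [0.5142, -0.3979, 0.1944]
tcp_rot: [-2.83, -0.428, 1.083]
contact_force: [0.2, 0.5, -1.9]
grip_width: 0.191
finger_force: 30.0
```

```bash
python3 - <<'E'
from h import *
p,M=goal(A-C,.0385);delta(p,M)
E
```

```text
turn [ 0.0006 -0.0004 -0.0002] shift in tool now [-0.0014 -0.0013  0.0109] in goal axes [-0.0014 -0.0013  0.0109]
[ 0.5142 -0.3979  0.1944] [-2.83  -0.428  1.083] [ 0.92  0.76 -0.34  1.49 -0.13  1.31  0.26] [ 0.2  0.5 -1.9]
```

>>> {"api": "servo_tool", "payload": {"moves": [[[0, 0, 0, 0, 0, 0.003, 0], [0, 0, 0, 0, 0, 0.003, 0], [0, 0, 0, 0, 0, 0.001, 0], [0, 0, 0, 0, 0, 0, 0], [0, 0, 0, 0, 0, 0, 0]]]}}

```text
clock: 8.4
position: [0.5138, -0.3947, 0.1886]
tcp_rot: [-2.831, -0.428, 1.083]
contact_force: [0.1, 0.3, -1.6]
grip_width: 0.189
finger_force: 30.0
```

```bash
python3 - <<'E'
from h import *
p,M=goal(A-C,.0385);delta(p,M)
E
```

```text
turn [ 0.0011 -0.0003 -0.0002] shift in tool now [-0.0013 -0.0015  0.0042] in goal axes [-0.0013 -0.0015  0.0042]
[ 0.5138 -0.3947  0.1886] [-2.831 -0.428  1.083] [ 0.92  0.76 -0.34  1.5  -0.13  1.3   0.26] [ 0.1  0.3 -1.6]
```

Prongs are about 10 mm in with no contact, so I'll go on until the feet almost touch.

>>> {"api": "servo_tool", "payload": {"moves": [[[0, 0, 0, 0, 0, 0.001, 0], [0, 0, 0, 0, 0, 0.001, 0], [0, 0, 0, 0, 0, 0.001, 0], [0, 0, 0, 0, 0, 0, 0], [0, 0, 0, 0, 0, 0, 0]]]}}

```text
clock: 8.9
position: [0.5135, -0.3932, 0.1859]
tcp_rot: [-2.83, -0.428, 1.083]
contact_force: [-0.3, 1.3, -2.1]
grip_width: 0.191
finger_force: 30.0
```

```bash
python3 - <<'E'
from h import *
from workcell import viewer
import cv2
p,M=goal(A-C,.0385);delta(p,M)
c=viewer.camera("side")
cv2.imwrite("pics/c5.png",cv2.resize(c["frame"][190:270,300:400],None,fx=5,fy=5,interpolation=cv2.INTER_CUBIC)[:,:,::-1])
E
```

```text
turn [ 0.001  -0.0003 -0.0003] shift in tool now [-0.0013 -0.0014  0.0012] in goal axes [-0.0013 -0.0014  0.0012]
[ 0.5135 -0.3932  0.1859] [-2.83  -0.428  1.083] [ 0.92  0.76 -0.34  1.5  -0.13  1.29  0.26] [-0.3  1.3 -2.1]
```

View pics/c5.png

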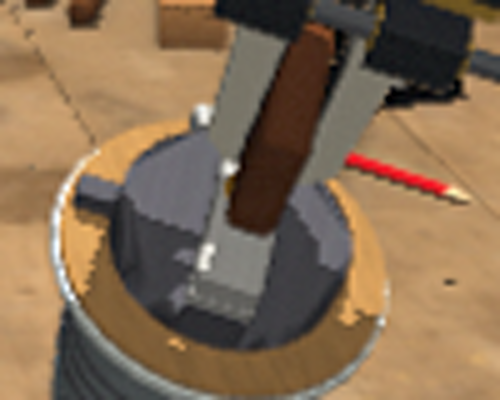

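The side view shows the feet nearly on the ring and the prongs in the holes. Turning clockwise (tool +z).

>>> {"api": "servo_tool", "payload": {"moves": [[[0, 0, 0.08, 0, 0, 0, 0], [0, 0, 0.1, 0, 0, 0, 0], [0, 0, 0.1, 0, 0, 0, 0], [0, 0, 0.1, 0, 0, 0, 0], [0, 0, 0.1, 0, 0, 0, 0]]]}}

```text
clock: 9.45
position: [0.5136, -0.3933, 0.1859]
tcp_rot: [-2.672, -0.24, 0.61]
contact_force: [0.1, -0.9, -3.9]
grip_width: 0.194
finger_force: 30.0
```

```bash
python3 - <<'E'
from h import *
p,M=goal(A-C,.0385);delta(p,M)
from workcell import manip
print(manip.get_obs()["wrist_torque"])
E
```

```text
turn [ 1.400e-03 -4.000e-04 -4.841e-01] shift in tool now [-0.0018 -0.0008  0.0012] in goal axes [-0.0012 -0.0016  0.0012]
[ 0.5136 -0.3933  0.1859] [-2.672 -0.24   0.61 ] [ 0.84  0.75 -0.2   1.51 -0.21  1.3  -0.14] [ 0.1 -0.9 -3.9]
[-0.95326227 -0.32177901  0.15189608]
```

>>> {"api": "servo_tool", "payload": {"moves": [[[0, 0, 0.1, 0, 0, 0, 0], [0, 0, 0.1, 0, 0, 0, 0], [0, 0, 0.1, 0, 0, 0, 0], [0, 0, 0.1, 0, 0, 0, 0], [0, 0, 0.05, 0, 0, 0, 0]]]}}

```text
clock: 9.95
position: [0.5138, -0.3936, 0.1858]
tcp_rot: [-2.62, -0.023, 0.211]
contact_force: [0.5, -1.4, -4.5]
grip_width: 0.193
finger_force: 30.0
```

```bash
python3 - <<'E'
from h import *
p,M=goal(A-C,.0385);delta(p,M)
from workcell import manip
print(manip.get_obs()["wrist_torque"])
E
```

```text
turn [ 2.200e-03 -3.000e-04 -9.337e-01] shift in tool now [-0.0022 -0.0003  0.0013] in goal axes [-0.0011 -0.0019  0.0013]
[ 0.5138 -0.3936  0.1858] [-2.62  -0.023  0.211] [ 0.77  0.74 -0.07  1.52 -0.29  1.31 -0.51] [ 0.5 -1.4 -4.5]
[-1.27713925 -0.35701584  0.05298857]
```

>>> {"api": "servo_tool", "payload": {"moves": [[[0, 0, 0.05, 0, 0, 0, 0], [0, 0, 0.05, 0, 0, 0, 0], [0, 0, 0.04, 0, 0, 0, 0], [0, 0, 0.03, 0, 0, 0, 0], [0, 0, 0, 0, 0, 0, 0]]]}}

```text
clock: 10.45
position: [0.5138, -0.3937, 0.1857]
tcp_rot: [-2.623, 0.06, 0.067]
contact_force: [0.9, -2.9, -5.5]
grip_width: 0.192
finger_force: 30.1
```

```bash
python3 - <<'E'
from h import *
p,M=goal(A-C,.0385);delta(p,M)
from workcell import manip,viewer
print(manip.get_obs()["wrist_torque"]@n)
import cv2
c=viewer.camera("wrist");cv2.imwrite("pics/w6.png",cv2.resize(c["frame"][120:240,220:420],None,fx=4,fy=4,interpolation=cv2.INTER_CUBIC)[:,:,::-1])
E
```

```text
turn [ 2.2000e-03 -4.0000e-04 -1.1001e+00] shift in tool now [-0.0022 -0.      0.0013] in goal axes [-0.001  -0.0019  0.0013]
[ 0.5138 -0.3937  0.1857] [-2.623  0.06   0.067] [ 0.74  0.74 -0.02  1.52 -0.31  1.32 -0.65] [ 0.9 -2.9 -5.5]
0.4556605194850594
```

View pics/w6.png

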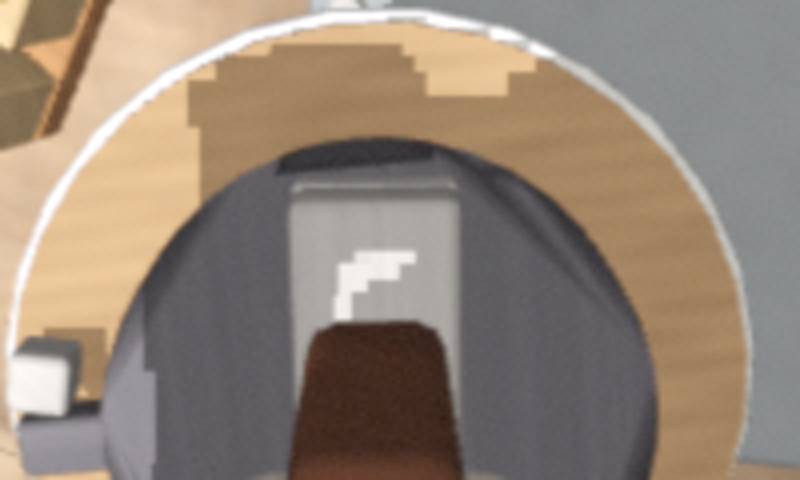

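The lug at (60,440) is almost against the stop block at (45,380). A little more turning, watching the torque.

>>> {"api": "servo_tool", "payload": {"moves": [[[0, 0, 0.03, 0, 0, 0, 0], [0, 0, 0.03, 0, 0, 0, 0], [0, 0, 0.02, 0, 0, 0, 0], [0, 0, 0, 0, 0, 0, 0], [0, 0, 0, 0, 0, 0, 0]]]}}

```text
clock: 11.0
position: [0.5136, -0.3935, 0.1859]
tcp_rot: [-2.628, 0.099, -0.003]
contact_force: [2.6, -3.7, -5.1]
grip_width: 0.202
finger_force: 31.5
```

```bash
cat > q.py <<'E'
from h import *
p,M=goal(A-C,.0385);delta(p,M)
from workcell import manip
w=manip.get_obs();print("axis torque",w["wrist_torque"]@n)
E
python3 q.py
```

```text
turn [ 1.60e-03 -7.00e-04 -1.18e+00] shift in tool now [-0.002   0.0004  0.0014] in goal axes [-0.0011 -0.0017  0.0014]
[ 0.5136 -0.3935  0.1859] [-2.628  0.099 -0.003] [ 0.73  0.74  0.    1.52 -0.33  1.32 -0.72] [ 2.6 -3.7 -5.1]
axis torque 0.7145549540749064
```

>>> {"api": "servo_tool", "payload": {"moves": [[[0, 0, 0.02, 0, 0, 0, 0], [0, 0, 0.02, 0, 0, 0, 0], [0, 0, 0, 0, 0, 0, 0], [0, 0, 0, 0, 0, 0, 0]]]}}

```text
clock: 11.4
position: [0.5136, -0.3935, 0.186]
tcp_rot: [-2.631, 0.119, -0.038]
contact_force: [3.1, -4.6, -4.3]
grip_width: 0.211
finger_force: 32.5
```

```bash
python3 q.py; python3 - <<'E'
from workcell import viewer
import cv2
c=viewer.camera("wrist");cv2.imwrite("pics/w7.png",cv2.resize(c["frame"][180:260,205:305],None,fx=6,fy=6,interpolation=cv2.INTER_CUBIC)[:,:,::-1])
E
```

```text
turn [ 1.5000e-03 -8.0000e-04 -1.2199e+00] shift in tool now [-0.0019  0.0005  0.0014] in goal axes [-0.0011 -0.0016  0.0014]
[ 0.5136 -0.3935  0.186 ] [-2.631  0.119 -0.038] [ 0.72  0.74  0.01  1.52 -0.33  1.32 -0.75] [ 3.1 -4.6 -4.3]
axis torque 0.8581364833873614
```

View pics/w7.png

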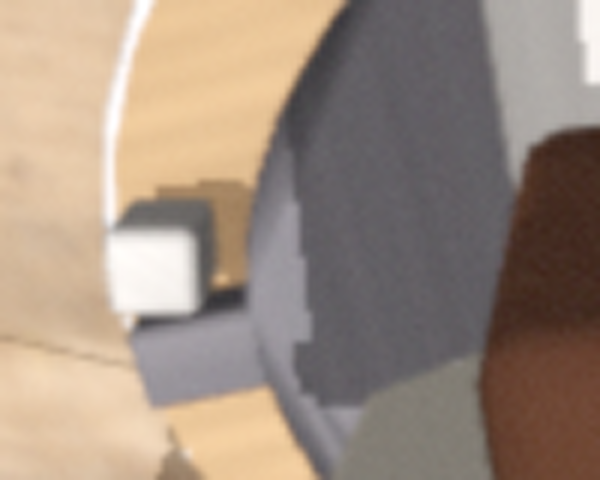

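The lug edge meets the stop block at (170,315), and the torque and grip twist are climbing, so the ring is at its stop. I'll unload the twist and withdraw.

>>> {"api": "servo_tool", "payload": {"moves": [[[0, 0, -0.05, 0, 0, 0, 0], [0, 0, -0.05, 0, 0, 0, 0], [0, 0, 0, 0, 0, 0, 0], [0, 0, 0, 0, 0, 0, 0]]]}}

```text
clock: 11.85
position: [0.5133, -0.393, 0.1862]
tcp_rot: [-2.622, 0.071, 0.048]
contact_force: [0.7, -3.1, -2.0]
grip_width: 0.202
finger_force: 28.7
```

```bash
python3 q.py
```

```text
turn [ 2.0000e-04 -1.2000e-03 -1.1222e+00] shift in tool now [-0.0017  0.0008  0.0013] in goal axes [-0.0014 -0.0011  0.0014]
[ 0.5133 -0.393   0.1862] [-2.622  0.071  0.048] [ 0.74  0.74 -0.02  1.52 -0.32  1.32 -0.67] [ 0.7 -3.1 -2. ]
axis torque -0.0031027632764239485
```

>>> {"api": "servo_tool", "payload": {"moves": [[[0, 0, 0, 0, 0, -0.004, 0], [0, 0, 0, 0, 0, -0.006, 0], [0, 0, 0, 0, 0, -0.006, 0], [0, 0, 0, 0, 0, -0.006, 0], [0, 0, 0, 0, 0, -0.006, 0]]]}}

```text
clock: 12.35
position: [0.5159, -0.4069, 0.211]
tcp_rot: [-2.622, 0.07, 0.05]
contact_force: [-0.5, 0.0, -2.9]
grip_width: 0.199
finger_force: 28.8
```

>>> {"api": "servo_tool", "payload": {"moves": [[[0, 0, 0, 0, 0, -0.02, 0], [0, 0, 0, 0, 0, -0.03, 0], [0, 0, 0, 0, 0, -0.03, 0], [0, 0, 0, 0, 0, -0.02, 0], [0, 0, 0, 0, 0, 0, 0]]]}}

```text
clock: 12.85
position: [0.5248, -0.4581, 0.2994]
tcp_rot: [-2.626, 0.067, 0.048]
contact_force: [1.0, -0.4, -1.9]
grip_width: 0.197
finger_force: 28.8
```

```bash
cat > r.py <<'E'
from h import *
delta(np.array([.5494,-.1370,.2785]),R.from_euler("xyz",[np.pi,0,1.054]).as_matrix())
E
python3 r.py;python3 q.py; python3 - <<'E'
from h import *
from workcell import viewer,manip
import cv2
c=viewer.camera("wrist");o=manip.get_obs();G=R.from_euler("xyz",o["tcp_rot"])
T=G.inv().apply(pts(c).reshape(-1,3)-o["position"])
fr=c["frame"].reshape(-1,3).astype(int)
for lo,hi in((-.06,.01),(.012,.03)):
    m=(T[:,2]>lo)&(T[:,2]<hi)&(abs(T[:,1])<.03)&(abs(T[:,0])<.05)
    m&=((fr[:,0]>1.5*fr[:,2]) if hi<.02 else True)
    print(m.sum(),cv2.minAreaRect(T[m][:,:2].astype(np.float32)*1000))
E
```

```text
turn [-0.5044 -0.1992 -0.9998] shift in tool now [ 0.0413 -0.2691  0.1733] in goal axes [ 0.2913 -0.1372  0.0209]
[ 0.5248 -0.4581  0.2994] [-2.626  0.067  0.048] [ 0.77  0.72  0.01  1.26 -0.3   1.59 -0.7 ] [ 1.  -0.4 -1.9]
turn [ 0.0056 -0.0017 -1.1203] shift in tool now [-0.0024 -0.0003  0.1324] in goal axes [-0.001  -0.0016  0.1324]
[ 0.5248 -0.4581  0.2994] [-2.626  0.067  0.048] [ 0.77  0.72  0.01  1.26 -0.3   1.59 -0.7 ] [ 1.  -0.4 -1.9]
axis torque 0.00823228153561356
4945 ((-0.3553314208984375, -5.1497039794921875), (26.31704330444336, 59.95989990234375), 86.56238555908203)
1655 ((20.1429500579834, -1.8843793869018555), (24.005727767944336, 43.453880310058594), 87.01683807373047)
```

```bash
sed -i 's/1.054/1.004/' r.py; python3 r.py; python3 -c "
from h import *
from workcell import manip
G=R.from_euler('xyz',manip.get_obs()['tcp_rot']);v=(G.inv()*R.from_euler('xyz',[np.pi,0,1.004])).as_rotvec();print(v/10)"
```

```text
turn [-0.51   -0.1852 -0.9505] shift in tool now [ 0.0418 -0.2685  0.1715] in goal axes [ 0.2832 -0.1506  0.019 ]
[ 0.5244 -0.4568  0.2975] [-2.624  0.069  0.049] [ 0.77  0.72  0.01  1.27 -0.3   1.59 -0.7 ] [ 0.2  0.1 -2.7]
[-0.05100108 -0.01851863 -0.09504701]
```

>>> {"api": "servo_tool", "payload": {"moves": [[[-0.051, -0.0185, -0.095, 0, 0, 0, 0], [-0.051, -0.0185, -0.095, 0, 0, 0, 0], [-0.051, -0.0185, -0.095, 0, 0, 0, 0], [-0.051, -0.0185, -0.095, 0, 0, 0, 0], [-0.051, -0.0185, -0.095, 0, 0, 0, 0]]]}}

```text
clock: 13.4
position: [0.5242, -0.4546, 0.2953]
tcp_rot: [-2.872, -0.028, 0.528]
contact_force: [0.9, -0.5, -1.4]
grip_width: 0.199
finger_force: 28.8
```

>>> {"api": "servo_tool", "payload": {"moves": [[[-0.051, -0.0185, -0.095, 0, 0, 0, 0], [-0.051, -0.0185, -0.095, 0, 0, 0, 0], [-0.051, -0.0185, -0.095, 0, 0, 0, 0], [-0.051, -0.0185, -0.095, 0, 0, 0, 0], [-0.051, -0.0185, -0.095, 0, 0, 0, 0]]]}}

```text
clock: 13.9
position: [0.524, -0.4543, 0.2953]
tcp_rot: [-3.139, -0.001, 1.01]
contact_force: [-0.2, -0.6, -2.5]
grip_width: 0.198
finger_force: 28.8
```

>>> {"api": "servo_tool", "payload": {"moves": [[[0, 0, 0, 0.028, -0.015, 0, 0], [0, 0, 0, 0.028, -0.015, 0, 0], [0, 0, 0, 0.028, -0.015, 0, 0], [0, 0, 0, 0.028, -0.015, 0, 0], [0, 0, 0, 0.028, -0.015, 0, 0]]]}}

```text
clock: 14.4
position: [0.5351, -0.2951, 0.2956]
tcp_rot: [-3.137, -0.001, 1.005]
contact_force: [0.7, 0.7, -1.6]
grip_width: 0.197
finger_force: 28.8
```

>>> {"api": "servo_tool", "payload": {"moves": [[[0, 0, 0, 0.028, -0.015, 0, 0], [0, 0, 0, 0.028, -0.015, 0, 0], [0, 0, 0, 0.028, -0.015, 0, 0], [0, 0, 0, 0.028, -0.015, 0, 0], [0, 0, 0, 0.028, -0.015, 0, 0]]]}}

```text
clock: 14.9
position: [0.5466, -0.1371, 0.296]
tcp_rot: [-3.137, 0.0, 1.005]
contact_force: [0.1, 0.1, -2.4]
grip_width: 0.199
finger_force: 28.8
```

```bash
python3 r.py; cat > s.py <<'E'
from h import *
from workcell import viewer,manip
import cv2
c=viewer.camera("wrist");o=manip.get_obs();G=R.from_euler("xyz",o["tcp_rot"])
P=pts(c).reshape(-1,3);T=G.inv().apply(P-o["position"]);fr=c["frame"].reshape(-1,3).astype(int)
m=(T[:,2]>.012)&(T[:,2]<.03)&(abs(T[:,1])<.03)&(abs(T[:,0])<.05)
print("bar tool",m.sum(),cv2.minAreaRect(T[m][:,:2].astype(np.float32)*1000));B=P[m]
print("bar world",cv2.minAreaRect(B[:,:2].astype(np.float32)*1000),"normal",np.linalg.svd(B[abs(T[m][:,2]-np.median(T[m][:,2]))<.003]-B.mean(0),full_matrices=False)[2][2])
m=(abs(P[:,2]-.04)<.006)&(abs(P[:,0]-.55)<.09)&(abs(P[:,1]+.13)<.09);X=P[m]
print("rest",m.sum(),cv2.minAreaRect(X[:,:2].astype(np.float32)*1000))
for s in(0,1): # slot floor
    m2=(abs(P[:,2]-.012)<.005)&(abs(P[:,0]-.5527)<.06)&(abs(P[:,1]+.1308)<.06)
    d=(P[m2][:,:2]-[.5527,-.1308])@np.array([[.87],[-.49]]);print("slot floor offset",d[abs(d)<.02].mean() if m2.any() else None);break
E
python3 s.py
```

```text
turn [-0.0045  0.0002  0.0013] shift in tool now [0.0016 0.0024 0.0175] in goal axes [0.0016 0.0023 0.0175]
[ 0.5466 -0.1371  0.296 ] [-3.137  0.     1.005] [ 0.33  0.33 -0.24  1.87  0.09  0.95 -0.52] [ 0.1  0.1 -2.4]
bar tool 1652 ((14.635316848754883, 1.675166130065918), (23.978628158569336, 43.75993347167969), 87.12871551513672)
bar world ((556.3600463867188, -119.13645935058594), (43.774166107177734, 23.98244285583496), 60.80100631713867) normal [ 0.00699027 -0.00638166  0.9999552 ]
rest 3190 ((553.049072265625, -130.88192749023438), (129.70274353027344, 64.08869171142578), 61.91959762573242)
slot floor offset -0.00013029966439968897
```

>>> {"api": "servo_tool", "payload": {"moves": [[[-0.004, 0, -0.012, 0.004, 0.0027, 0.02, 0], [0, 0, 0, 0, 0, 0.04, 0], [0, 0, 0, 0, 0, 0.04, 0], [0, 0, 0, 0, 0, 0.03, 0], [0, 0, 0, 0, 0, 0.02, 0]]]}}

```text
clock: 15.45
position: [0.5502, -0.1366, 0.1441]
tcp_rot: [-3.139, 0.001, 1.017]
contact_force: [1.2, -0.5, -1.7]
grip_width: 0.195
finger_force: 28.8
```

>>> {"api": "servo_tool", "payload": {"moves": [[[0, 0, 0, 0, 0, 0.02, 0], [0, 0, 0, 0, 0, 0.01, 0], [0, 0, 0, 0, 0, 0.01, 0], [0, 0, 0, 0, 0, 0, 0]]]}}

```text
clock: 15.85
position: [0.5521, -0.1372, 0.1062]
tcp_rot: [3.141, 0.0, 1.017]
contact_force: [-0.6, 0.4, -1.8]
grip_width: 0.196
finger_force: 28.8
```

```bash
python3 r.py; python3 s.py
```

```text
turn [0.0004 0.0001 0.0126] shift in tool now [-0.0012 -0.0024 -0.1723] in goal axes [-0.0012 -0.0024 -0.1723]
[ 0.5521 -0.1372  0.1062] [3.141 0.    1.017] [ 0.27  0.57 -0.19  2.05  0.2   0.54 -0.61] [-0.6  0.4 -1.8]
bar tool 1647 ((20.481279373168945, -1.8360328674316406), (24.036487579345703, 43.42317581176758), 86.8927993774414)
bar world ((561.8494873046875, -119.0316162109375), (43.42361068725586, 24.036243438720703), 61.3405647277832) normal [ 2.41008797e-03 -7.61117183e-04  9.99996806e-01]
rest 7784 ((560.9144897460938, -115.7137451171875), (95.85533142089844, 64.18870544433594), 61.98220443725586)
slot floor offset -0.0008500859752475963
```

>>> {"api": "servo_tool", "payload": {"moves": [[[0, 0, 0, 0, -0.002, 0.003, 0], [0, 0, 0, 0, 0, 0.003, 0], [0, 0, 0, 0, 0, 0.002, 0], [0, 0, 0, 0, 0, 0, 0], [0, 0, 0, 0, 0, 0, 0]]]}}

```text
clock: 16.4
position: [0.5513, -0.1366, 0.0993]
tcp_rot: [3.139, -0.001, 1.016]
contact_force: [-0.6, 0.0, -1.8]
grip_width: 0.199
finger_force: 28.8
```

```bash
python3 r.py; python3 s.py
```

```text
turn [ 0.0024 -0.0006  0.0122] shift in tool now [-0.0013 -0.001  -0.1792] in goal axes [-0.0014 -0.0014 -0.1792]
[ 0.5513 -0.1366  0.0993] [ 3.139e+00 -1.000e-03  1.016e+00] [ 0.27  0.58 -0.18  2.06  0.2   0.52 -0.62] [-0.6  0.  -1.8]
bar tool 1655 ((20.5357666015625, -1.3792991638183594), (24.0660457611084, 43.51947784423828), 86.77495574951172)
bar world ((561.058837890625, -118.45075225830078), (43.52169418334961, 24.06412124633789), 61.449886322021484) normal [ 0.001124   -0.00178952  0.99999777]
rest 8058 ((561.5643310546875, -114.47714233398438), (93.09309387207031, 64.16525268554688), 61.94025421142578)
slot floor offset -0.0008483098949135631
```

>>> {"api": "servo_tool", "payload": {"moves": [[[0, 0, -0.006, 0, -0.001, 0, 0], [0, 0, 0, 0, 0, 0.003, 0], [0, 0, 0, 0, 0, 0.003, 0], [0, 0, 0, 0, 0, 0.002, 0], [0, 0, 0, 0, 0, 0, 0]]]}}

```text
clock: 16.95
position: [0.5502, -0.136, 0.0908]
tcp_rot: [3.14, -0.0, 1.022]
contact_force: [0.2, 0.4, -2.0]
grip_width: 0.197
finger_force: 28.8
```

```bash
python3 r.py; python3 s.py
```

```text
turn [ 0.0017 -0.0003  0.0181] shift in tool now [-0.0012  0.0002 -0.1877] in goal axes [-1.300e-03 -1.000e-04 -1.877e-01]
[ 0.5502 -0.136   0.0908] [ 3.14  -0.     1.022] [ 0.27  0.59 -0.18  2.06  0.21  0.5  -0.62] [ 0.2  0.4 -2. ]
bar tool 1653 ((20.14618492126465, -1.3997716903686523), (24.052501678466797, 44.21860885620117), 86.82477569580078)
bar world ((559.6561279296875, -118.1291275024414), (44.219482421875, 24.052217483520508), 61.74729537963867) normal [ 0.00246347 -0.00215838  0.99999464]
rest 8464 ((561.6825561523438, -114.19990539550781), (92.4271469116211, 64.17047119140625), 61.96043014526367)
slot floor offset -0.0007891609084884435
```

>>> {"api": "servo_tool", "payload": {"moves": [[[0, 0, 0, 0, 0, 0.003, 0], [0, 0, 0, 0, 0, 0.003, 0], [0, 0, 0, 0, 0, 0.003, 0], [0, 0, 0, 0, 0, 0.001, 0], [0, 0, 0, 0, 0, 0, 0]]]}}

```text
clock: 17.5
position: [0.5503, -0.136, 0.0809]
tcp_rot: [3.14, -0.0, 1.022]
contact_force: [0.5, 0.2, -1.7]
grip_width: 0.193
finger_force: 28.8
```

```bash
python3 r.py
```

```text
turn [ 0.0019 -0.0004  0.0182] shift in tool now [-1.200e-03  1.000e-04 -1.976e-01] in goal axes [-0.0013 -0.0002 -0.1976]
[ 0.5503 -0.136   0.0809] [ 3.14  -0.     1.022] [ 0.26  0.61 -0.17  2.07  0.22  0.48 -0.62] [ 0.5  0.2 -1.7]
```

>>> {"api": "servo_tool", "payload": {"moves": [[[0, 0, 0, 0, 0, 0.001, 0], [0, 0, 0, 0, 0, 0.001, 0], [0, 0, 0, 0, 0, 0.0005, 0], [0, 0, 0, 0, 0, 0, 0], [0, 0, 0, 0, 0, 0, 0]]]}}

```text
clock: 18.0
position: [0.5505, -0.136, 0.0788]
tcp_rot: [3.139, -0.001, 1.022]
contact_force: [-0.4, -0.6, -0.3]
grip_width: 0.196
finger_force: 28.8
```

```bash
python3 r.py
```

```text
turn [ 0.0025 -0.0006  0.0182] shift in tool now [-0.0013  0.     -0.1997] in goal axes [-0.0014 -0.0004 -0.1997]
[ 0.5505 -0.136   0.0788] [ 3.139e+00 -1.000e-03  1.022e+00] [ 0.26  0.61 -0.17  2.07  0.22  0.47 -0.62] [-0.4 -0.6 -0.3]
```

Contact with the banks: the weight has come off the wrist. Releasing and retreating.

>>> {"api": "servo_tool", "payload": {"moves": [[[0, 0, 0, 0, 0, 0, 0.4], [0, 0, 0, 0, 0, 0, 0.6], [0, 0, 0, 0, 0, 0, 0.8], [0, 0, 0, 0, 0, 0, 0.8], [0, 0, 0, 0, 0, 0, 0.8]]]}}

```text
clock: 18.5
position: [0.5504, -0.1361, 0.0787]
tcp_rot: [3.139, -0.001, 1.022]
contact_force: [0.4, 0.9, -0.0]
grip_width: 0.577
finger_force: 0.0
```

>>> {"api": "servo_tool", "payload": {"moves": [[[0, 0, 0, 0, 0, -0.01, 0.8], [0, 0, 0, 0, 0, -0.02, 0.8], [0, 0, 0, 0, 0, -0.04, 0.8], [0, 0, 0, 0, 0, -0.04, 0.8], [0, 0, 0, 0, 0, -0.04, 0.8]]]}}

```text
clock: 19.0
position: [0.5498, -0.1358, 0.231]
tcp_rot: [3.139, -0.001, 1.022]
contact_force: [1.1, -0.8, -0.5]
grip_width: 0.802
finger_force: 0.0
```

>>> {"api": "servo_tool", "payload": {"moves": [[[0, 0, 0, 0, 0, -0.03, 0.8], [0, 0, 0, 0, 0, -0.02, 0.8], [0, 0, 0, 0, 0, 0, 0.8], [0, 0, 0, 0, 0, 0, 0.8], [0, 0, 0, 0, 0, 0, 0.8]]]}}

```text
clock: 19.5
position: [0.5493, -0.1358, 0.2778]
tcp_rot: [3.141, 0.0, 1.022]
contact_force: [0.3, -0.1, -0.5]
grip_width: 0.797
finger_force: 0.0
```

```bash
python3 - <<'E'
from h import *
from workcell import viewer
import cv2
c=viewer.camera("wrist")
P=pts(c);z=P[...,2];box=(abs(P[...,0]-.55)<.08)&(abs(P[...,1]+.13)<.08)
for n_,a in(("handle",z-.12),("bar",z-.058),("rest",z-.04)):
    X=P[box&(abs(a)<.006)];print(n_,len(X),X.mean(0).round(4),cv2.minAreaRect(X[:,:2].astype(np.float32)*1000))
d=viewer.camera("side");f0=pickle.load(open("pics/side0.pkl","rb"))
cv2.imwrite("pics/ring_end.png",d["frame"][:,:,::-1])
# ring hole angle at end (dark blobs on the face) : unwrap ring face at r=54 just above lug top for lug/stop
Q=pts(d)
g,M=goal(A-C,0);L=(Q-C)@np.stack([M[:,0],np.cross(n,M[:,0]),n],1)
r=np.hypot(L[...,0],L[...,1]);m=(r>.049)&(r<.058)&(abs(L[...,2])<.03)
ang=np.degrees(np.arctan2(L[...,1],L[...,0]))
hi=m&(L[...,2]>-.011)
print("raised at angles",np.histogram(ang[hi],bins=np.arange(-180,181,10)))
E
```

```text
handle 1117 [ 0.5515 -0.1347  0.1202] ((550.6284790039062, -136.2093048095703), (60.37834548950195, 17.912086486816406), 60.865230560302734)
bar 467 [ 0.5621 -0.1174  0.0584] ((551.1255493164062, -135.44134521484375), (82.38736724853516, 23.924081802368164), 60.96037292480469)
rest 3977 [ 0.5559 -0.1257  0.0408] ((552.9476928710938, -131.087158203125), (130.15879821777344, 64.0458984375), 61.93621826171875)
raised at angles (array([ 0,  0,  0,  0,  0,  0,  0,  0,  0,  0,  0,  0,  0,  0,  0,  0,  0,
        0,  0,  8, 17, 22,  0,  0,  0,  0,  0,  0,  0,  0,  0,  0,  0,  0,
        0,  0]), array([-180, -170, -160, -150, -140, -130, -120, -110, -100,  -90,  -80,
        -70,  -60,  -50,  -40,  -30,  -20,  -10,    0,   10,   20,   30,
         40,   50,   60,   70,   80,   90,  100,  110,  120,  130,  140,
        150,  160,  170,  180]))
```

```bash
python3 -c "
from workcell import manip
print(manip.finish_job())"
```

```text
the job is handed in; nothing more can be done
None
```

I turned the lock ring to its stop with the spanner, stood the spanner back upright in the rest's slot and let go. I handed the job in at about 19.5 s; it returned no verdict.

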